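# Wind the serving carousel and hold the red jar at the front

### The job

Wind the brass key of the little wind-up carousel clockwise as seen from above, in as many part turns as it takes, until it is fully wound against its stop and ready to run. Then turn the carousel (the blue peg is its handle) until the red jar faces the front, in line with the brass arrow on the stand, and hold it still there against the spring: the job finishes with the gripper still holding the carousel, not letting go. Leave the jars standing in their places, and do not disturb the cup, saucer, cezve or glass dish.

Things in the scene. Friction and masses are not known exactly. Their poses are not given: they have to be found in the camera images.
- stand: dark wooden stand fixed to the table: a round base 224 mm across and 24 mm high under the carousel, with an arm to the right that ends in a round key boss (72 mm across, 28 mm high). Origin: on the table, exactly under the carousel's turning axis. Its -x axis is the front direction and points from the axis through the brass arrow; z is up. Its yaw varies by about 0.3 rad either way
- front_mark (a point): brass arrow on the stand's front tongue, flat, 128 mm in front of the carousel's axis, 27 mm above the table: the red jar must stop in line between the axis and this arrow
- carousel: light wood disc, 216 mm across, 12 mm thick, top 38 mm above the table; origin on its upright axis (over the stand's origin), at its underside. It starts at a stop and turns only anticlockwise from above, at most 2.6 rad; 0.7, 1.45 or 2.2 rad brings the red jar to the front. Its spring pulls it back clockwise (0.04 to 0.11 N m, up to 1.2 N at the peg) and it runs back if let go
- peg_grip (a point): blue upright round peg on the carousel, 14 mm thick, 55 mm tall above the disc (38 to 93 mm above the table), 92 mm from the carousel's axis, with nothing else standing within 80 mm of it on the disc; a round brass foot 24 mm across and 4 mm thick at its base. The point lies on its centre line 71 mm above the table. It turns with the disc; being round it may turn between the fingers
- key_grip (a point): brass winding key standing upright on the stand's boss: an upright flat wing 70 mm long, 10 mm thick, from about 42 to 76 mm above the table, turning about an upright axis 189 mm from the carousel's axis. The point lies on the key's axis, 62 mm above the table, its x axis along the wing's length and its y axis across the 10 mm thickness
- key (a joint): winding of the key in rad: 0 unwound, starts between 0 and 0.3, grows as it is turned clockwise seen from above, stops firmly at 2.8 (fully wound). It takes about 0.12 to 0.2 N m to turn, and stays where it is left
- red_jar_center (a point): the marked jar: red all over, 40 mm across, 42 mm over its red lid, 54 mm tall with a 10 mm wide knob on the lid, loose (0.1 kg), standing in one of the carousel's three collars. The point lies at its centre, 27 mm above its foot (65 mm above the table)
- white_jar_1_center (a point): a white porcelain-like jar with a white lid, same shape and size as the red jar; the point lies at its centre
- white_jar_2_center (a point): a white porcelain-like jar with a white lid, same shape and size as the red jar; the point lies at its centre
- saucer: white porcelain saucer, 130 mm across, 14 mm high, to the right; origin at the centre of its underside
- cup: white porcelain cup with handle, 68 mm across, 55 mm tall, standing on the saucer; origin at the centre of its underside
- cezve: empty aluminium cezve, 86 mm across, 70 mm tall, with a black handle rising to 94 mm and reaching 156 mm from its centre along its +y axis; origin at the centre of its underside
- glass_dish: small glass dish with green glass cover and a round knob, 94 mm across, 53 mm tall; origin at the centre of its underside
Things that resemble listed ones, but are neither listed nor needed, are in the scene too. Leave any black or orange look-alike of the part that bears white_jar_2_center alone.

How it is judged:
By the outcome, as a careful person would: the job done as asked, in the order asked, and still so for the second after the job is handed in, while the arm keeps its last pose, push and grip.
It also fails if it takes over 61 s, if anything falls off the work surface, if the arm or the gripper's body presses on something with over 40 N, if the wrist force passes 120 N, or if a joint passes its speed limit or range.

### The arm

A 6-joint arm with a two-finger parallel gripper is mounted at the origin on the work surface. World frame = base frame: x ahead of the robot, y to its left, z up, the work surface at z = 0. Lengths are in mm, angles in rad, forces in N, time in s.
With the tool pointing down it reaches from about 425 to 950 mm from the base axis. Payload 14.7 kg.
Tool frame: the origin (TCP) lies at the very end of the fingers, on their centre line; the grasp point (between the pads) lies 19 mm behind it; z points along the fingers, y is the line along which they close (so a half turn about z gives the same grasp; the last joint's range is limited). The gripper opens to 85 mm and grips with 20 to 120 N. Pads are 22 mm wide; open, the fingers measure 114 mm over their backs; the gripper's body (76 mm by 85 mm) begins 54 mm behind the grasp point. The pads swing forward as they close: fully open they stand 13 mm farther back than shut.
Start: joints at [1.154, 0.48, 1.596, -0, 1.065, -0.047], TCP at [234.905, 606.063, 231.297] pointing down, gripper open.
Joint ranges: [-2.75, 2.75], [-0.82, 2.05], [0.23, 2.67], [-1.56, 4.7], [0.09, 2.69], [-2.92, 2.92]. Speed limits (rad/s): [1.89, 1.89, 2.39, 3.01, 3.01, 3.01].

### API

Orientations are given as [roll, pitch, yaw] about the fixed x, y, z axes, in that order (R = Rz(yaw) Ry(pitch) Rx(roll)).
In Python, from station import env gives the robot as it stands. Calls block until the motion is done:
- env.goto(position, orientation): joint-space move of the TCP to a pose.
- env.move_l(position, max_speed=150, frame=None, until_force=None): straight line of the TCP; frame=None keeps the orientation; max_speed is the mean speed in mm/s. With until_force (N) it stops when the force on the tool has changed by that much, and returns True; else False.
- env.move_j(angles): joint-space move.
- env.ungrasp() and env.clamp(grasp_force=None): open the fingers fully, or close them until they stop; grasp_force is the grip in N (None keeps the last).
- env.wait(seconds).
- env.inverse_kinematics(position, orientation): joint angles nearest the present ones, or None.
- env.snapshot(name): name is "scene" or "top" or "wrist"; returns a dict with "frame" (384x512x3 uint8, red, green, blue), "z_map" (384x512 float32, mm along the optical axis (not along the pixel's ray), 0 where there is no reading), "fovy" (degrees; the focal length in pixels is half the picture's height over the tangent of half this angle, whatever the lens; pixels are square), "cx", "cy" (the principal point, pixels), "eye" and "attitude" of the camera in the world. Camera axes: x right, y down, z forward; pixel columns grow to the right and rows downward; lengths in mm; the calibration is good to about 2 mm. A picture is of the moment at which its call begins.
A pose or a line that the arm cannot do raises env.Unreachable and nothing moves.
- env.hand_in(): hands the job in; it is judged then, once.
Readings, each from a call of its own:
- env.current_time_s(): time.
- env.current_joint_positions(): joint angles.
- env.current_qvel(): joint speeds.
- env.current_joint_torque(): joint torques, N m.
- env.current_tcp_pos(): TCP position.
- env.current_tcp_rot(): TCP orientation.
- env.current_wrist_force(): force on the tool from outside, world axes, zero at the start.
- env.current_wrist_torque(): the same for the moment, N m.
- env.current_gripper_width(): finger opening in mm.
- env.current_finger_force(): force on a finger pad.
Only numpy, scipy, OpenCV 4.12 (cv2) and the standard library are available. Lean on these libraries where they do the work, as an engineer would, in place of code of your own. Each camera call takes 0.05 s, during which the arm holds its last target. There are 200 camera calls.

## Working session

There is one attempt and no reset: what is moved stays moved. The work goes in short steps, each a Python script; the robot and the scene stay as the last script left them, time stands still between calls to the robot, and variables do not carry over. Pictures are saved under pics/ and viewed, at most 10 in all, crops included, and the job is handed in when it is done.

```bash
mkdir -p pics; ls
cat > h.py <<'E'
import numpy as np, cv2
from station import env
def snap(n,save=None):
    s=env.snapshot(n)
    if save: cv2.imwrite('pics/'+save,cv2.cvtColor(s['frame'],cv2.COLOR_RGB2BGR))
    return s
def R_of(a):
    a=np.array(a,float)
    if a.shape==(3,3): return a
    if a.size==4: raise ValueError(a)
    from scipy.spatial.transform import Rotation as R
    return R.from_euler('xyz',a).as_matrix()
def f_of(s): return s['frame'].shape[0]/2/np.tan(np.radians(s['fovy'])/2)
def cloud(s):
    z=s['z_map']; f=f_of(s); v,u=np.mgrid[:z.shape[0],:z.shape[1]]
    P=np.stack([(u-s['cx'])/f*z,(v-s['cy'])/f*z,z],-1)
    W=P@R_of(s['attitude']).T+np.array(s['eye']); W[z==0]=np.nan
    return W
def ray(s,u,v,h):
    f=f_of(s); d=R_of(s['attitude'])@np.array([(u-s['cx'])/f,(v-s['cy'])/f,1]); e=np.array(s['eye'])
    return e+d*(h-e[2])/d[2]
E
python3 - <<'E'
from h import *
for n in('top','scene'):
    s=snap(n,n+'.png'); print(n,s['fovy'],s['cx'],s['cy'],s['eye'],s['attitude'])
print(env.current_time_s(),env.current_tcp_rot())
E
```

```text
pics
top 54.749775470696115 256.8108975913115 187.078658126116 [442.89715917 -31.4515796  985.23349976] [-3.00462488  0.01326162 -1.57219393]
scene 49.17164172417024 260.66057096013344 189.25455005966217 [1176.09029522 -713.23636514 1090.45656337] [-2.42324241e+00  1.19593899e-03  7.22605879e-01]
0.1 [-3.14051109e+00 -7.22159871e-05  2.77173694e+00]
```

View pics/top.png

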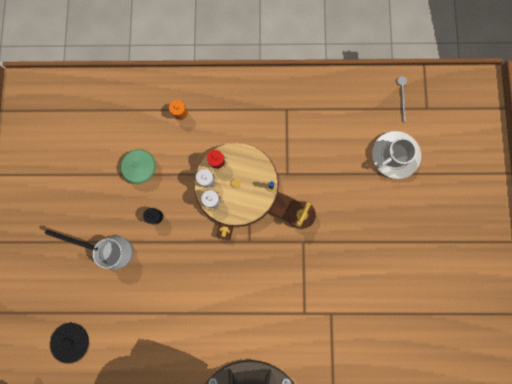

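View pics/scene.png

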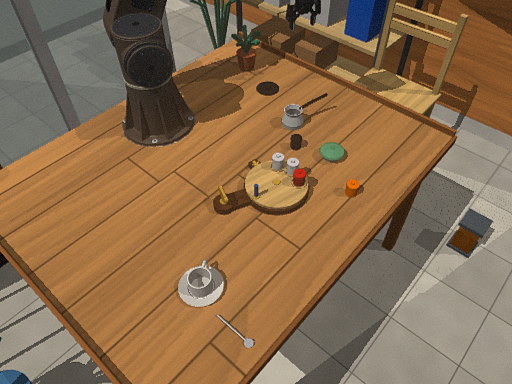

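The top view shows the carousel centre at (236,184), the red jar at (216,158), the peg at (270,185), the key at (304,213) and the arrow at (224,231). The red jar is about 2.2 rad short of the front. I'll measure from the top view first, then look from the wrist.

```bash
cat >> h.py <<'E'
def blobs(s,kind,zr,amin=5):
    hsv=cv2.cvtColor(s['frame'],cv2.COLOR_RGB2HSV); H,S,V=[hsv[...,i].astype(int) for i in range(3)]
    m={'red':((H<6)|(H>174))&(S>180)&(V>90),'blue':(H>100)&(H<130)&(S>110)&(V>40),
       'brass':(H>17)&(H<30)&(S>150)&(V>110)}[kind]
    W=cloud(s); m&=(W[...,2]>zr[0])&(W[...,2]<zr[1])
    n,l,st,c=cv2.connectedComponentsWithStats(m.astype(np.uint8))
    return [(st[i,4],c[i].round(1),np.nanmedian(W[l==i],0).round(1),W[l==i],np.argwhere(l==i)) for i in range(1,n) if st[i,4]>=amin]
E
python3 - <<'E'
from h import *
s=snap('top')
for k,z in(('red',(40,110)),('blue',(35,110)),('brass',(15,100))):
    for b in blobs(s,k,z): print(k,b[0],b[1],b[2], ray(s,*b[1],b[2][2]).round(1))
W=cloud(s); m=(W[...,2]>33)&(W[...,2]<43)&(abs(W[...,0]-520)<200)&(abs(W[...,1]-10)<200)
c=W[m]; xy,r=cv2.minEnclosingCircle(c[:,:2].astype(np.float32)); print('disc',len(c),xy,r,c[:,2].mean())
E
```

```text
red 231 [215.  158.2] [639.5  83.8  85.1] [639.7  84.   85.1]
blue 19 [271.3 184.3] [573.  -54.4  92. ] [572.8 -55.   92. ]
brass 51 [235.2 182.6] [583.9  37.1  41. ] [584.9  36.6  41. ]
brass 174 [302.8 214. ] [ 501.9 -132.7   72.6] [ 501.6 -132.4   72.6]
brass 72 [224.1 230.6] [463.9  65.8  26. ] [462.4  65.4  26. ]
disc 4434 (560.618896484375, -2.50555419921875) 153.53997802734375 37.37916235711217
```

Run:
```python
from h import *
s=snap('top')
b=max(blobs(s,'brass',(60,100)),key=lambda b:b[0]); P=b[3][:,:2]; P=P-np.mean(P,0)
w,v=np.linalg.eigh(P.T@P); a=np.arctan2(v[1,1],v[0,1]); print('wing',a, np.ptp(P@v[:,1]),np.ptp(P@v[:,0]),b[3][:,:2].mean(0))
for k in range(-2,3):
    for d in (0,2.8):
        q=env.inverse_kinematics([501.6,-132.4,43],[np.pi,0,a+k*np.pi-d]); print(k,d,None if q is None else np.round(q,2))
a=(a+np.pi/2)%np.pi-np.pi/2
k=[k for k in (-1,0,1,2)]
best=None
for k in (-1,0,1,2):
    q=env.inverse_kinematics([501.6,-132.4,170],[np.pi,0,a+k*np.pi])
    if q is not None and (best is None or q[5]<best[0]): best=(q[5],a+k*np.pi)
print(best)
```

```text
wing 2.686992262027811 66.7688246676301 10.361945167529644 [ 502.66723127 -133.17937548]
-2 0 [-0.32  0.58  2.05  0.    0.52 -1.43]
-2 2.8 [-0.32  0.58  2.05 -0.    0.52  1.37]
-1 0 [-0.32  0.58  2.05 -0.    0.52  1.71]
-1 2.8 [-0.32  0.58  2.05  0.    0.52 -1.77]
0 0 [-0.32  0.58  2.05  0.    0.52 -1.43]
0 2.8 [-0.32  0.58  2.05 -0.    0.52  1.37]
1 0 [-0.32  0.58  2.05 -0.    0.52  1.71]
1 2.8 [-0.32  0.58  2.05  0.    0.52 -1.77]
2 0 [-0.32  0.58  2.05  0.    0.52 -1.43]
2 2.8 [-0.32  0.58  2.05 -0.    0.52  1.37]
(np.float64(-1.432704862449519), np.float64(-3.596193045151775))
```

Run:
```python
from h import *
env.goto([502,-133,200],[np.pi,0,2.687]); print(env.current_joint_positions(),env.current_time_s())
s=snap('wrist','w1.png'); print(s['eye'],s['attitude'])
for b in blobs(s,'brass',(15,100),30):
    P=b[3][:,:2]; P=P-P.mean(0); w,v=np.linalg.eigh(P.T@P)
    print(b[0],b[1],b[2],ray(s,*b[1],b[2][2]),cv2.minAreaRect(b[3][:,:2].astype(np.float32)),np.arctan2(v[1,1],v[0,1]))
```

```text
[-3.16245498e-01  3.36516421e-01  1.92743385e+00  1.17362987e-04
  8.77479579e-01 -1.43332709e+00] 2.975
[431.58783724 -99.93887123 343.19623871] [ 2.83608088e+00 -7.20698006e-04  1.11603228e+00]
640 [437.3  31.2] [461.4  64.   27.5] [460.60278373  64.00592329  27.5       ] ((460.3999328613281, 64.93867492675781), (26.43128204345703, 26.261810302734375), 29.703533172607422) 2.8873639694584403
1211 [253.4 176.4] [ 499.6 -134.5   74.6] [ 496.78741959 -133.57290436   74.6       ] ((501.31890869140625, -135.99224853515625), (26.69699478149414, 65.68946838378906), 63.00050354003906) 2.6767870967510654
437 [452.8 171. ] [582.6  34.4  42.8] [582.7471343   34.44159232  42.8       ] ((582.837890625, 34.356849670410156), (22.327207565307617, 21.909229278564453), 42.63066101074219) 1.062744193724779
113 [354.5 198.9] [566.3 -61.   42.9] [568.02305708 -59.22645965  42.9       ] ((568.9912109375, -59.36061096191406), (13.587264060974121, 21.442584991455078), 37.0216064453125) 2.140863264287655
```

View pics/w1.png

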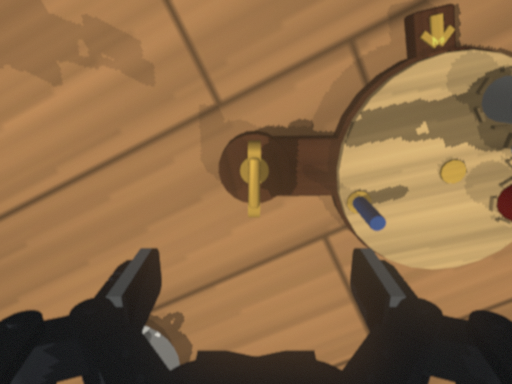

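The wrist view shows the key wing running vertically from (254,142) to (253,214), with its hub at about (254,170). I'll refine from the points on its top face.

Run:
```python
from h import *
s=snap('wrist')
b=max(blobs(s,'brass',(72,82),30),key=lambda b:b[0]); P=b[3]
print(b[0],b[2],cv2.minAreaRect(P[:,:2].astype(np.float32)), b[4].min(0),b[4].max(0))
pm=cv2.minAreaRect(b[4][:,::-1].astype(np.float32)); print(pm, ray(s,*pm[0],76))
C=np.array([582.8,34.4]); A=np.array([460.5,64.5]); print(np.linalg.norm(C-A)); 
for K in (np.array(cv2.minAreaRect(P[:,:2].astype(np.float32))[0]),ray(s,*pm[0],76)[:2]): print(K,np.linalg.norm(K-C))
```

```text
839 [ 499.7 -134.9   75.7] ((502.11639404296875, -135.7522735595703), (10.14796257019043, 62.97613525390625), 63.54523468017578) [146 248] [216 260]
((254.0, 181.0), (70.0, 12.0), 90.0) [ 500.28836764 -134.73188463   76.        ]
125.94959309183967
[ 502.11639404 -135.75227356] 188.31261367131077
[ 500.28836764 -134.73188463] 188.1854507537614
```

Run:
```python
from h import *
K=[501,-134.7,43]
env.goto([501,-134.7,110],[np.pi,0,2.68]); env.move_l(K,max_speed=120)
env.clamp(50); print(env.current_gripper_width(),env.current_wrist_force().round(1),env.current_wrist_torque().round(2),env.current_time_s())
y=2.68
for d in (0.15,.3,.6,.9):
    env.goto(K,[np.pi,0,y-d]); print(d,env.current_wrist_force().round(1),env.current_wrist_torque().round(2),env.current_joint_positions()[5].round(3),env.current_gripper_width(),env.current_time_s())
```

```text
9.016370945470564 [ 4.1 12.   4.3] [ 1.84 -0.59  0.  ] 4.9083
0.15 [ 5.  15.2  3.1] [ 2.42 -0.85 -0.09] -1.279 9.209882113294757 5.1833
0.3 [ 6.7 19.2  2.3] [ 3.06 -1.05 -0.04] -1.129 9.425690014504468 5.4583
0.6 [11.8 24.6  1.3] [ 4.05 -1.67 -0.12] -0.83 9.250321411115957 5.8583
0.9 [15.  28.3 -1.6] [ 4.64 -2.26 -0.11] -0.53 9.499844443598528 6.2583
```

Run:
```python
from h import *
K=np.array([501,-134.7,43.])
for i in range(4):
    F=env.current_wrist_force()[:2]
    if np.linalg.norm(F)<6: break
    K[:2]+=F/np.linalg.norm(F)*1.0; env.move_l(K,max_speed=60)
    print(K,env.current_tcp_pos().round(2),env.current_wrist_force().round(1),env.current_wrist_torque().round(2),env.current_time_s())
```

```text
[ 501.46814248 -133.816347     43.        ] [ 502.93 -132.94   43.25] [11.1 17.2  0.1] [ 2.92 -1.6   0.  ] 6.5083
[ 502.01166088 -132.97694975   43.        ] [ 503.   -132.76   43.24] [6.9 8.3 0.9] [ 1.39 -0.91 -0.07] 6.7583
[ 502.6528906  -132.20960078   43.        ] [ 503.08 -132.54   43.23] [ 2.6 -1.6  3.7] [-0.35 -0.23  0.01] 7.0083
```

Run:
```python
from h import *
K=np.array([502.9,-132.4,43.]); d=.9
while d<3.0:
    d+=.3 if d<2.3 else .08
    env.goto(K,[np.pi,0,2.68-d]); F=env.current_wrist_force(); T=env.current_wrist_torque()
    print(round(d,2),F.round(1),T.round(2),env.current_joint_positions()[5].round(3),env.current_tcp_pos().round(1),round(env.current_gripper_width(),2),round(env.current_time_s(),2))
    if np.linalg.norm(F)>45 or abs(T[2])>.8: break
    n=F[:2]; 
    if np.linalg.norm(n)>8: K[:2]+=n/12
```

```text
1.2 [5.6 1.5 3.8] [ 0.25 -0.68 -0.1 ] -0.225 [ 503.7 -132.6   43.2] 9.21 7.41
1.5 [8.2 1.6 0.5] [ 0.22 -1.25 -0.1 ] 0.074 [ 504.3 -132.7   43.2] 9.47 7.81
1.8 [ 7.1 -4.9 -0. ] [-0.64 -0.99 -0.06] 0.375 [ 504.9 -132.9   43.3] 9.18 8.21
2.1 [ 5.9 -5.7  0.4] [-0.8  -0.86 -0.07] 0.675 [ 505.4 -133.4   43.3] 9.55 8.61
2.4 [ 3.9 -8.   1.4] [-1.12 -0.64 -0.09] 0.974 [ 505.7 -134.    43.2] 9.49 9.01
2.48 [ 4.4 -3.7  3.8] [-0.53 -0.74 -0.09] 1.051 [ 505.7 -134.2   43.3] 9.23 9.26
2.56 [ 5.2 -6.4  2.7] [-0.84 -0.67 -0.03] 1.131 [ 505.7 -134.3   43.2] 9.17 9.51
2.64 [ 3.1 -1.4  7.3] [-0.22 -0.49  1.67] 1.209 [ 505.7 -134.5   43.3] 9.22 9.76
```

The key hit its firm stop: torque rose to 1.67 N m after 2.6 rad of turning. I'll release it, hover over the peg and look again.

Run:
```python
from h import *
env.ungrasp(); env.move_l([505.5,-134.3,150],max_speed=200)
th=np.arctan2(-91,-12)
env.goto([572,-56,190],[np.pi,0,th+np.pi]); print(env.current_joint_positions().round(2),env.current_time_s())
s=snap('wrist','w2.png')
for k,z in (('blue',(40,110)),('red',(40,110)),('brass',(15,100))):
  for b in blobs(s,k,z,30):
    hi=b[3][:,2]>np.nanpercentile(b[3][:,2],90)-3
    r=cv2.minEnclosingCircle(b[3][hi][:,:2].astype(np.float32))
    print(k,b[0],b[1],b[2],np.round(r[0],1),round(r[1],1))
s=snap('top')
for k,z in(('red',(40,110)),('blue',(35,110)),('brass',(15,100))):
    for b in blobs(s,k,z): print('top',k,b[0],b[2], ray(s,*b[1],b[2][2]).round(1))
```

```text
[-0.15  0.42  1.82 -0.    0.9  -0.02] 12.3333
blue 155 [259.8 189.2] [573.2 -56.   93.5] [573.3 -56.2] 5.6
red 75 [332.2   1.2] [637.7  65.6  86.6] [637.5  66.3] 9.2
brass 604 [111.4  51.1] [461.2  64.6  27.4] [460.3  64.3] 14.6
brass 582 [257.3  65.2] [583.6  35.3  42.7] [583.6  35.2] 11.1
brass 49 [250.1 170.4] [564.9 -52.6  42.6] [566.  -53.7] 7.0
brass 52 [268.8 171.1] [581.9 -55.8  42.5] [581.7 -56.8] 6.8
brass 70 [209.3 249.7] [ 511.9 -132.4   31.5] [ 512.7 -132.3] 5.7
brass 60 [190.6 253.7] [ 492.  -134.2   31.5] [ 492.6 -134.8] 6.2
brass 609 [197.  275.8] [ 507.4 -135.1   75.7] [ 503.  -135.6] 29.3
top brass 136 [787.7 191.4  47.1] [786.9 191.8  47.1]
top brass 153 [ 504.  -132.4   71.7] [ 501.9 -131.8   71.7]
```

View pics/w2.png

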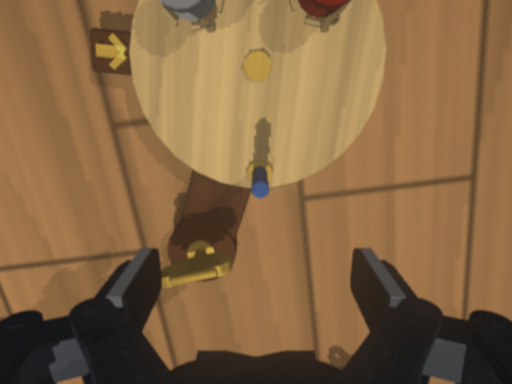

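The peg top is at (260,189), which is (573,-56) mm, 92 mm from the axis as expected. Next I'll grasp it and swing the disc.

```bash
cat >> h.py <<'E'
C=np.array([583.8,35.4])
def at(th,z=52,r=92): return [C[0]+r*np.cos(th),C[1]+r*np.sin(th),z],[np.pi,0,th+np.pi]
E
python3 - <<'E'
from h import *
th0=np.arctan2(-56.2-C[1],573.3-C[0]); print(th0)
env.goto(*at(th0,120)); env.move_l(at(th0)[0],max_speed=120); env.clamp(40)
print(env.current_gripper_width(),env.current_wrist_force().round(1),env.current_time_s())
for d in np.arange(.1,2.21,.15):
    env.goto(*at(th0+d)); F=env.current_wrist_force(); print(d.round(2),F.round(1),env.current_wrist_torque()[2].round(2),round(env.current_gripper_width(),1),round(env.current_time_s(),1))
    if np.linalg.norm(F)>40: break
s=snap('top','t2.png'); snap('scene','s2.png'); print(env.current_joint_positions().round(2))
E
```

```text
-1.6849270038763955
12.752848983695012 [ 6.  -0.9  0.3] 14.1833
0.1 [ 0.1 -2.   7.5] -0.05 12.6 14.4
0.25 [-0.1 -2.8  8.7] 0.03 12.7 14.7
0.4 [ 1.2 -5.8  8.1] -0.05 12.5 15.0
0.55 [ 2.2 -5.8  7.3] -0.04 12.9 15.2
0.7 [ 3.8 -6.8  5. ] 0.02 12.9 15.5
0.85 [ 5.8 -7.1  5.2] -0.09 13.0 15.8
1.0 [ 6.8 -7.4  3.2] -0.08 12.7 16.0
1.15 [ 9.5 -6.7  1.6] 0.02 12.8 16.3
1.3 [11.9 -5.8 -0.8] -0.03 12.7 16.5
1.45 [12.4 -3.9 -1.5] 0.04 12.9 16.8
1.6 [14.1 -2.3 -2.7] 0.03 13.2 17.1
1.75 [13.8 -1.  -2.7] 0.02 12.6 17.3
1.9 [15.7  1.4 -4.4] 0.08 13.0 17.6
2.05 [15.7  3.1 -4.4] 0.09 12.7 17.8
2.2 [15.7  5.8 -4.4] 0.09 12.9 18.1
[ 0.08  0.71  1.68  0.    0.75 -2.  ]
```

Run:
```python
import cv2
a=cv2.imread('pics/t2.png')[120:260,160:340]; b=cv2.imread('pics/s2.png')[120:240,200:370]
cv2.imwrite('pics/c2.png',cv2.vconcat([cv2.resize(a,(450,300)),cv2.resize(b,(450,300))]))
from h import *
th=np.arctan2; c0=C
for n in('top','scene'):
    s=snap(n)
    for k,z in(('red',(60,110)),('brass',(15,45))):
        for b in blobs(s,k,z): print(n,k,b[0],b[1],b[2],ray(s,*b[1],b[2][2]).round(1))
```

```text
top red 5 [233.4 207.2] [518.2  38.3  85.6] [517.7  37.3  85.6]
top brass 17 [305.9 212.1] [ 506.9 -145.3   28.3] [ 509.3 -145.4   28.3]
top brass 28 [298.5 214.7] [ 501.9 -126.1   30.4] [ 502.5 -126.    30.4]
top brass 6 [307.  222.5] [ 482.7 -147.8   27.5] [ 482.7 -147.8   27.5]
scene red 90 [263.4 159.9] [514.7  49.7  85.6] [513.9  50.   85.6]
scene brass 21 [254.6 162.3] [458.1  65.4  25.3] [458.5  66.   25.3]
scene brass 33 [276.1 181.5] [585.   34.4  40.9] [584.5  34.6  40.9]
scene brass 12 [302.8 187.3] [669.1  72.1  41.4] [668.4  73.1  41.4]
scene brass 29 [222.8 201.4] [ 507.2 -142.    31.4] [ 504.8 -141.    31.4]
```

View pics/c2.png

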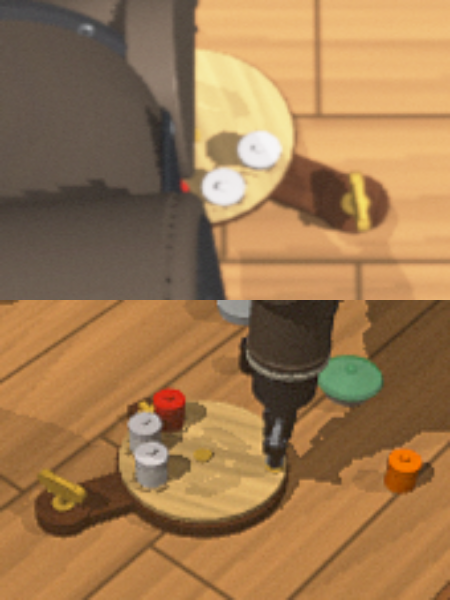

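Run:
```python
from h import *
s=snap('wrist','w3.png')
for k,z in(('red',(40,110)),('blue',(40,110)),('brass',(15,45))):
    for b in blobs(s,k,z,20):
        hi=b[3][b[3][:,2]>82] if k=='red' else b[3]
        r=cv2.minEnclosingCircle(hi[:,:2].astype(np.float32)); print(k,b[0],b[1],b[2],ray(s,*b[1],b[2][2]).round(1),np.round(r[0],1),round(r[1],1),b[3][:,2].max())
```

```text
blue 922 [255.6 298.6] [662.1  78.9  93.6] [661.9  78.9  93.6] [663.3  79.2] 6.9 95.40203406870792
brass 2341 [255.6  46.5] [583.2  35.   42.6] [583.2  35.   42.6] [583.2  35.1] 11.6 44.879561877749126
brass 318 [255.5 226.2] [656.   75.1  42.7] [656.8  75.9  42.7] [659.8  77.9] 10.3 44.13348957050283
```

View pics/w3.png

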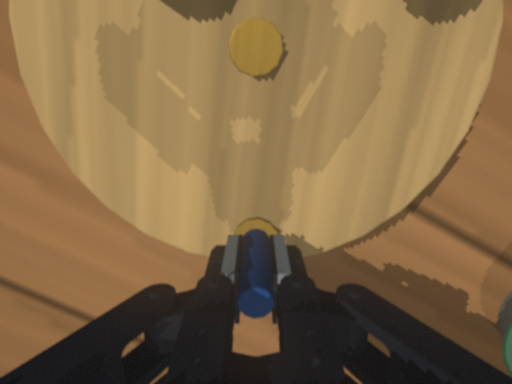

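Run:
```python
from h import *
s=snap('scene')
b=max(blobs(s,'red',(40,110)),key=lambda b:b[0]); P=b[3]
for z in (78,82,84):
    H=P[P[:,2]>z]; r=cv2.minEnclosingCircle(H[:,:2].astype(np.float32)); print(z,len(H),np.round(r[0],1),r[1],H.mean(0).round(1))
    for c in (C,np.array([584.5,34.6])): print(np.arctan2(r[0][1]-c[1],r[0][0]-c[0]),np.arctan2(H[:,1].mean()-c[1],H[:,0].mean()-c[0]))
print(env.current_tcp_pos(),env.current_wrist_force())
```

```text
78 86 [513.3  51.8] 21.32777214050293 [513.1  50.8  85.2]
2.9134509680860647 2.9276989883976734
2.9049765539660304 2.9190509728361795
82 79 [513.5  52.1] 21.027456283569336 [513.   51.3  85.6]
2.908072941890447 2.920966539003855
2.899643372048444 2.9124199533519968
84 57 [513.5  52.1] 21.027456283569336 [512.2  51.   86.6]
2.908072941890447 2.9276184057947567
2.899643372048444 2.919073776605208
[666.01397436  81.33449286  52.49142906] [14.82694857  5.94530694 -4.04563733]
```

Run:
```python
from h import *
env.goto(*at(0.521,r=93.5)); env.wait(1)
p=env.current_tcp_pos(); print(np.arctan2(p[1]-C[1],p[0]-C[0]),p,env.current_wrist_force().round(1),env.current_gripper_width(),np.abs(env.current_qvel()).max(),env.current_time_s())
s=snap('scene'); snap('wrist')
b=max(blobs(s,'red',(40,110)),key=lambda b:b[0]); H=b[3][b[3][:,2]>82]; r=cv2.minEnclosingCircle(H[:,:2].astype(np.float32)); print(r,np.arctan2(r[0][1]-C[1],r[0][0]-C[0]))
```

```text
0.5177187960274452 [665.67040852  82.0282049   52.4319989 ] [7.9 2.3 1.4] 12.845826806496238 0.001349361370950296 19.6333
((512.8421020507812, 50.5610466003418), 20.70785903930664) 2.931095186299238
```

```bash
python3 -c "
from station import env
print(env.hand_in())"
```

```text
the job is handed in; nothing more can be done
None
```

I wound the key to its firm stop, then turned the carousel about 2.20 rad so the red jar lines up with the brass arrow to within about 0.02 rad by the cameras. I handed it in at about 20 s with the gripper still holding the peg.

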